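# Bolt the vial carrier, tug it, then invert it

## Robot

A 6-joint arm with a two-finger parallel gripper is mounted at the origin on a cart in front of the work surface, level with it; the furniture and walls round the work are solid. World frame = base frame: x ahead of the robot, y to its left, z up, the work surface at z = 0. Lengths are in m, angles in degrees, forces in N, time in s.
With the tool pointing down it reaches from about 0.3 to 0.75 m from the base axis. Payload 8.5 kg.
Tool frame: the origin (TCP) lies on the centre line of the jaws, within the pads' length; the fingertips stand 14 mm ahead of it and the grasp point (between the pads) lies 5 mm behind it; z points along the fingers, x is the direction in which the jaws open and shut, and the axes are right-handed (so a half turn about z gives the same grasp; the last joint's range is limited). The gripper opens to 85 mm and grips with 20 to 120 N. Pads are 22 mm wide; open, the fingers measure 114 mm over their backs; the gripper's body (76 mm by 85 mm) begins 54 mm behind the grasp point. The pads swing forward as they close: fully open they stand 13 mm farther back than shut.
Start: joints at [-86.534, 21.807, 74.336, -0, 83.858, -12.336], TCP at [0.15, -0.529, 0.245] pointing down, gripper open.
Joint ranges: [-178.18, 178.18], [-50.72, 133.34], [12.68, 142.11], [-81.47, 261.47], [9.98, 163.14], [-165.26, 165.26]. Speed limits (degrees/s): [136.94, 136.94, 180, 180, 180, 180].

## Interface

Orientations are given as a 3x3 rotation matrix whose columns are the frame's x, y, z axes.
In Python, from rig import * gives the robot as it stands.
- The arm moves only by the shell command python3 -m crank 'ROWS' [FORCE]. ROWS is JSON, one flat list of numbers, 7 for each row, row after row: the turn, a rotation vector about the world's x, y, z in rad, then the shift along the world's x, y, z in m, then the opening in per cent of the stroke, from 0 (shut) to 100 (fully open). A call has 1 to 20 rows; each row shifts and turns the commanded pose from where the row before left it; what a row does not reach is not made up. A row lasts 1/10 s, in which the tool goes at most 50 mm and 8.59 degrees, less where a joint would pass 70% of its speed; a pose out of reach is approached as far as the arm can. A call is refused whole if a number of a shift passes 0.05 or a number of a turn 0.15, either way. A call with a gripper value outside its range is refused whole. The fingers move at their own pace and stop on an object; FORCE is the grip in N (left out, the last holds). Time passes only in rows, so rows that do not move let the fingers close. It gives the time, the measured TCP pose, the force and the opening at its end, in the units of the state.
- observe(): the state, without advancing time (a new reading comes with each control period).
- get_image(name): name is "scene" or "side" or "wrist"; returns a dict with "frame" (384x512x3 uint8, red, green, blue), "fov_y" (degrees; the focal length in pixels is half the picture's height over the tangent of half this angle, whatever the lens; pixels are square), "cx", "cy" (the principal point, pixels), "k1" (the pictures are not rectified: a ray, as slopes to the right and down, at radius r is drawn at 1 + k1 r^2 times it, then the intrinsics apply), "world_to_cam" (4x4, takes a point from world to camera coordinates). Camera axes: x right, y up, looking along -z (the intrinsics and any distortion apply to the point x, -y, -z); pixel columns grow to the right and rows downward; lengths in m; the calibration is good to about 2 mm. A picture is of the moment at which its call begins. There is no depth.
- close_job(): hands the job in, once; it reports no verdict.
The state is a dict: "time_s": time; "q": joint angles; "qvel": joint speeds; "joint_efforts": joint torques, N m; "position": TCP position; "tool_rot": TCP orientation; "ft_force": force on the tool from outside, world axes, zero at the start; "wrist_torque": the same for the moment, N m; "grip_width": finger opening in m.
Only numpy, scipy, OpenCV 4.12 (cv2) and the standard library are available. Lean on these libraries where they do the work, as an engineer would, in place of code of your own. Each camera call takes 0.05 s, during which the arm holds its last target. There are 200 camera calls.

## Task

The six vials in the bench inverter are to be mixed by inverting them. Slide the bolt fully home over the carrier's lug, then, with the cradle still in its loading position, grip the carrier's handle and give it a firm but not violent pull straight out along its lean, to prove that the bolt holds. Only then turn the cradle steadily by its crank, over the top and away from you, as far as it goes, so that the carrier hangs upside down, still bolted in; leave it there and do not disturb the things standing round it.

Things in the scene. Friction and masses are not known exactly. Their poses are not given: they have to be found in the camera images.
- inverter: stand of the hand-cranked bench inverter, fixed: base plate 170 x 176 mm, two aluminium posts at y = +-70 mm, 130 mm tall, carrying the turning axis. Origin on the worktop under the middle of the axis; z up, x away from the operator, y along the axis (to the left at yaw 0). The axis is 112 mm above the worktop
- cradle (a joint): turning angle of the cradle, rad: 0 = loading position at its stop, the cradle and the carrier in it leaning 30 degrees from upright towards the operator; grows as its top goes over away from the operator (positive about the stand's +y) to the far stop at 3.665 (210 degrees), where the carrier is upside down. Stiff bearing: stays where left; 8 N at the crank handle turns it
- hub (a point): point on the turning axis level with the middle of the crank handle: (0, -115, 112) mm in the stand's frame, axes parallel to the stand's. The crank handle circles this point at 65 mm
- crank_handle (a point): middle of the crank handle, a black freely spinning round sleeve 18 mm thick, 49 mm long, parallel to the axis, outside the right-hand post, 65 mm from hub: at loading in front of it (operator's side) and 17 mm lower; at the far stop behind it and 17 mm lower. The flat crank arm begins 26 mm from the sleeve's middle, towards the posts. Axes turn with the cradle
- cradle_seat (a point): point of the cradle, 50 mm from the axis, where carrier_grip lies when the carrier is seated. Its z points straight out of the cradle (in the loading position 30 degrees from vertical, towards the operator); y is parallel to the stand's y
- carrier_grip (a point): centre of the flat-sided handle bar of the white vial carrier (loose, about 0.36 kg, sitting in the cradle): bar 12 mm thick (x), 78 long (y), 20 high (z). z points straight out of the cradle: grip and pull along it. Vial caps lie 30 mm below the bar's middle on both sides. Near edge tucked under a fixed lip; about 2 mm of play, then lip and bolt stop it; pull with 12 to 20 N
- carrier_lug: steel lug 24 mm wide, 6 mm thick on the far lower edge of the carrier (fixed to it); the bolt passes over it. Origin at the centre of the carrier's underside, axes as carrier_grip, which is 92 mm farther out
- bolt (a joint): sliding bolt on the far edge of the cradle, m: slides along the stand's +y (left) from 0 = withdrawn to 0.030 = fully home against its stop; may start partly shot. Slides with about 1.5 N
- bolt_knob (a point): on the bolt's knob, a steel pin 10 mm thick standing 40 mm out of the bolt along the cradle's z (at loading it leans 30 degrees towards the operator); point on its axis 10 mm below the free end. It is on the far side of the carrier, the vials some 25 mm in front of it; take it from straight above with a finger to its left and right (closing along the stand's y)
- bolt_tongue: flat steel bar of the bolt, 13 x 44 x 6 mm, that passes over the lug with about 2.5 mm of play; origin at the middle of its top, under the knob; moves with bolt
- timer: bench timer lying flat, 71 x 67 x 19 mm, three keys; bystander; origin at the centre of its underside
- beaker: 100 ml glass beaker, 54 mm wide, 67 mm tall; bystander; origin at the centre of its underside
- spare_vial: single loose capped vial standing behind the stand, 27 mm wide, 56 mm tall; bystander; origin at the centre of its underside
- petri_a: closed petri dish, 100 mm wide, 14 mm high, left of the stand; bystander; origin at the centre of its underside
- petri_b: closed petri dish, 96 mm wide, 14 mm high, right of the stand; bystander; origin at the centre of its underside
- pipette: old cream-coloured pipette lying down, 247 mm long; bystander; origin at the middle of its underside
Things that resemble listed ones, but are neither listed nor needed, are in the scene too. There is more than one size of the part that bears carrier_grip; the job needs the smaller.

How it is judged (in metres and radians):
On the way, in this order (a step that is already met when the one before it is completed fails the run):
1. the bolt is fully home over the lug (value of joint bolt above 0.027 m), for 0.2 s.
2. in the loading position, the carrier is pulled outwards so that its lug bears on the closed bolt with more than 2 N (value of joint bolt above 0.027 m and value of joint cradle below 0.12 rad and contact force between carrier_lug and bolt_tongue above 2 N and contact force between the fingers and anything else above 2 N), for 0.15 s.
3. the cradle is turned past half way with the carrier bolted in (value of joint cradle above 2 rad and value of joint bolt above 0.025 m), for 0.05 s.
At the end, for the whole second after the job is handed in: The cradle stands at its far stop (joint cradle above 3.58), the bolt is still home (above 25 mm), the carrier hangs upside down in it (within 7 degrees) within 10 mm of its seat and at rest (value of joint cradle above 3.58 rad and value of joint bolt above 0.025 m and angle between carrier_grip's own z axis and vertical above 3.02 rad and distance between carrier_grip and cradle_seat below 0.01 m and velocity of joint cradle below 0.05 rad/s and linear speed of carrier_lug below 0.02 m/s); the robot touches nothing.
It fails at once if the carrier came out of its seat in the cradle (more than 20 mm off) (distance between carrier_grip and cradle_seat above 0.02 m).
It fails at once if the pull was violent: more than 45 N on the bolt (contact force between carrier_lug and bolt_tongue above 45 N).
It fails at once if the cradle was flung round faster than 3 rad/s (velocity of joint cradle above 3 rad/s).
It fails at once if a thing standing round the inverter was moved by more than 25 mm (distance of any of timer, beaker, spare_vial, petri_a, petri_b, pipette from where it was at the start of the episode above 0.025 m).
It also fails if it takes over 66 s, if anything falls off the work surface, if the arm or the gripper's body presses on something with over 40 N, if the wrist force passes 120 N, or if a joint passes its speed limit or range.

## Working session

There is one attempt and no reset: what is moved stays moved. The work goes in short steps, Python scripts to look and compute and a shell command to move; the robot and the scene stay as the last step left them, time stands still between calls to the robot, and variables do not carry over. Pictures are saved under pics/ and viewed, about 8 in all and at most 12, crops included, and the job is handed in when it is done.

```bash
ls; mkdir -p pics
cat > h.py <<'E'
from rig import *
import numpy as np, cv2
def K(c):
    h,w=c["frame"].shape[:2]; f=h/2/np.tan(np.radians(c["fov_y"])/2); return f
def proj(c,P):
    P=np.atleast_2d(P); M=np.array(c["world_to_cam"]); q=P@M[:3,:3].T+M[:3,3]
    s=np.c_[q[:,0],-q[:,1]]/-q[:,2:]; s=s*(1+c["k1"]*(s**2).sum(1,keepdims=True))
    return s*K(c)+[c["cx"],c["cy"]]
def ray(c,u,v):
    d=(np.array([u,v])-[c["cx"],c["cy"]])/K(c); s=d.copy()
    for _ in range(30): s=d/(1+c["k1"]*(s@s))
    M=np.array(c["world_to_cam"]); R=M[:3,:3]
    r=R.T@np.array([s[0],-s[1],-1.]); return -R.T@M[:3,3], r/np.linalg.norm(r)
def onz(c,u,v,z):
    o,r=ray(c,u,v); return o+r*(z-o[2])/r[2]
def tri(c1,p1,c2,p2):
    A=np.zeros((3,3));b=np.zeros(3)
    L=[ray(c1,*p1),ray(c2,*p2)]
    for o,r in L:
        m=np.eye(3)-np.outer(r,r);A+=m;b+=m@o
    X=np.linalg.solve(A,b); return X,[float(np.linalg.norm((np.eye(3)-np.outer(r,r))@(X-o))) for o,r in L]
def save(c,n,box=None,s=1):
    f=c["frame"][:,:,::-1]
    if box: f=f[box[1]:box[3],box[0]:box[2]]
    cv2.imwrite("pics/"+n,cv2.resize(f,None,fx=s,fy=s,interpolation=cv2.INTER_CUBIC))
E
python3 - <<'E'
from h import *
import pickle
a=get_image("scene");b=get_image("side")
pickle.dump((a,b),open("c0.pkl","wb"))
f=np.hstack([a["frame"],b["frame"]])
save(a,"a0.png",s=1.5);save(b,"b0.png",s=1.5)
for c in(a,b): print(c["fov_y"],c["cx"],c["cy"],c["k1"],np.round(ray(c,256,192),3))
E
```

```text
pics
55.44022232424202 256.6475916879333 188.74416049683617 -0.08279235793267171 [[ 0.106  0.928  0.739]
 [ 0.379 -0.782 -0.495]]
49.4128126453019 255.34073341207747 190.40751684694186 -0.1547615407972432 [[ 0.118 -1.118  0.968]
 [ 0.332  0.733 -0.594]]
```

View pics/a0.png

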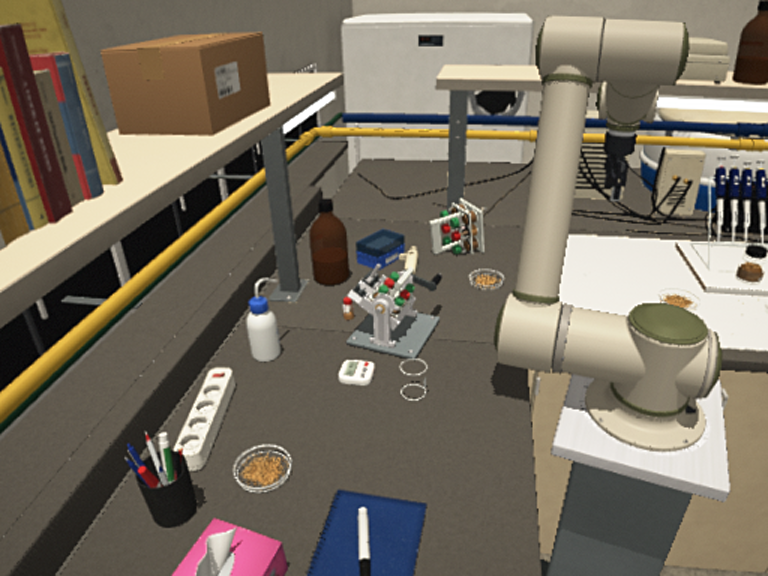

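View pics/b0.png

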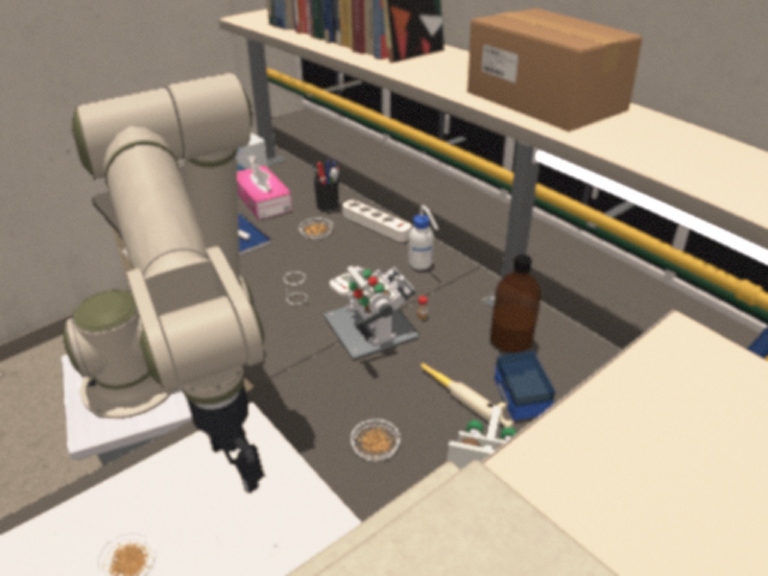

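Scene: the inverter is at display (390,310) and side (372,310). A decoy rack/carrier stands at scene (458,228) and side (485,440). Candidates for the carrier are the one in the cradle and that loose rack, and I choose the one in the cradle. Next, close crops.

Run:
```python
from h import *
import pickle
a,b=pickle.load(open("c0.pkl","rb"))
A=cv2.resize(a["frame"][150:250,215:305,::-1],None,fx=4.4,fy=4.4,interpolation=cv2.INTER_CUBIC)
B=cv2.resize(b["frame"][165:265,205:295,::-1],None,fx=4.4,fy=4.4,interpolation=cv2.INTER_CUBIC)
cv2.imwrite("pics/crop1.png",np.hstack([A,B]))
```

```text
(no output)
```

View pics/crop1.png

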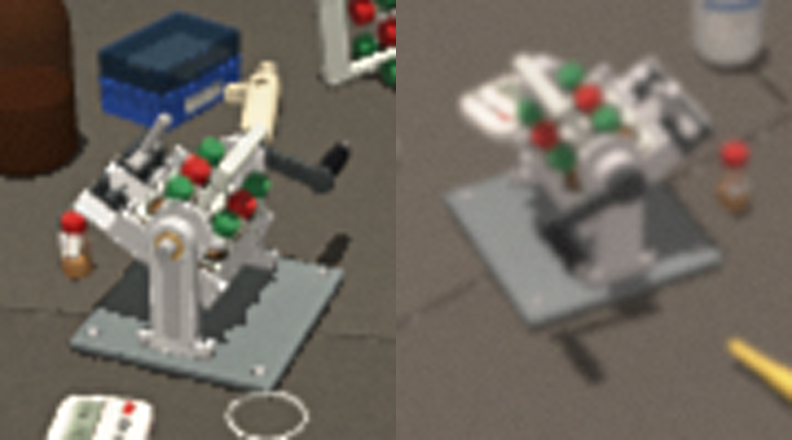

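The crops show the white handle bar, the bolt knob (A (155,130)), the crank arm and handle (A (335,165), B (555,240)) and the base-plate corners. I'll fit the stand pose to these.

```bash
cat > fit.py <<'E'
from h import *
import pickle
from scipy.optimize import least_squares
a,b=pickle.load(open("c0.pkl","rb"))
pa=lambda x,y:(215+x/4.4,150+y/4.4)
pb=lambda x,y:(205+(x-396)/4.4,165+y/4.4)
ca=np.cos(np.pi/6);sa=.5
# stand coords; c30 lean: z'=(-.5,0,.866), x'=(.866,0,.5)
obs=[(a,pa(72,343),(.085,.088,None)),(a,pa(270,386),(-.085,.088,None)),(a,pa(343,268),(-.085,-.088,None)),
(b,pb(445,197),(-.085,.088,None)),(b,pb(530,325),(-.085,-.088,None)),(b,pb(718,254),(.085,-.088,None))]
def W(p,P):
    x,y,t,z=p;c,s=np.cos(t),np.sin(t);P=np.array(P,float)
    return np.array([x+c*P[0]-s*P[1],y+s*P[0]+c*P[1],P[2]])
def res(p):
    r=[]
    for c,uv,P in obs:
        P=(P[0],P[1],p[3]); r+=list(proj(c,W(p,P))[0]-uv)
    return r
if __name__=="__main__":
    s=least_squares(res,[.45,.0,0,.008]);p=s.x
    print(p,np.degrees(p[2]),np.round(s.fun,1))
    pickle.dump(p,open("p.pkl","wb"))
    for n,P in dict(hub=(0,-.115,.112),handle=(-.0627,-.115,.095),seat=(-.025,0,.1553),leftaxle=(0,.08,.112)).items():
        w=W(p,P);u=proj(a,w)[0];v=proj(b,w)[0]
        print(n,w.round(4),((u-[215,150])*4.4).round(),((v-[205,165])*4.4+[396,0]).round())
    X=tri(a,pa(155,130),b,pb(660,70));print("knob?",X)
    X=tri(a,pa(330,168),b,pb(558,240));print("handle",X)
    X=tri(a,pa(241,152),b,pb(543,82));print("bar",X)
E
python3 fit.py; python3 -c "
from rig import *;print(observe())"
```

```text
[ 0.56035536 -0.05554252  0.04617658  0.01095908] 2.6457231347579735 [-1.  -0.4  0.5  0.2 -0.1 -0.1 -1.2 -0.1 -0.2 -0.1  1.   0.6]
hub [ 0.5657 -0.1704  0.112 ] [258. 131.] [644. 209.]
handle [ 0.503  -0.1733  0.095 ] [329. 161.] [568. 253.]
seat [ 0.5354 -0.0567  0.1553] [237. 152.] [544.  90.]
leftaxle [0.5567 0.0244 0.112 ] [168. 247.] [532.  75.]
knob? (array([ 0.61916217, -0.07409075,  0.15392638]), [0.007097238913957794, 0.007097238913957906])
handle (array([ 0.4990605 , -0.16017627,  0.09678203]), [0.0018845165964851546, 0.0018845165964852262])
bar (array([ 0.53322939, -0.05348648,  0.15912703]), [0.002978344782731057, 0.002978344782730957])
{'time_s': 0.1, 'q': array([-8.65326500e+01,  2.18372705e+01,  7.43788159e+01,  7.35839555e-04,
        8.38573190e+01, -1.23368908e+01]), 'qvel': array([ 0.03236666, -0.01031358, -0.24904346, -0.09698828,  0.03171015,
       -0.15082392]), 'joint_efforts': array([ 3.52261879e-03, -4.49215293e+01, -2.31655866e+01, -2.03866357e-04,
        3.67319924e-03, -8.00607324e-06]), 'position': array([ 0.14976919, -0.52896919,  0.24478157]), 'tool_rot': array([[ 2.72350095e-01, -9.62198224e-01, -6.47389421e-05],
       [-9.62197415e-01, -2.72349952e-01,  1.27959405e-03],
       [-1.24885477e-03, -2.86205917e-04, -9.99999179e-01]]), 'ft_force': array([-0.11516063, -0.30993766, -0.26845233]), 'wrist_torque': array([-0.02478969,  0.05392619,  0.01291449]), 'grip_width': 0.08525258979517011}
```

```bash
python3 -m crank '[0,0,0,0.02,0.02,0.01,100, 0,0,0,0.03,0.03,0.01,100, 0,0,0,0.03,0.03,0.01,100, 0,0,0,0.03,0.03,0.01,100, 0,0,-0.06,0.03,0.03,0.01,100, 0,0,-0.06,0.03,0.03,0.01,100, 0,0,-0.06,0.03,0.03,0.01,100, 0,0,-0.05,0.03,0.03,0.01,100, 0,0,0,0.03,0.03,0.01,100, 0,0,0,0.03,0.03,0.01,100, 0,0,0,0.03,0.03,0.01,100, 0,0,0,0.03,0.03,0.01,100, 0,0,0,0.03,0.03,0.01,100, 0,0,0,0.03,0.03,0.01,100, 0,0,0,0.02,0.02,0.01,100, 0,0,0,0,0,0,100, 0,0,0,0,0,0,100]'
python3 - <<'E'
from h import *
import pickle
from fit import W
p=pickle.load(open("p.pkl","rb"))
w=get_image("wrist");pickle.dump(w,open("w1.pkl","wb"));save(w,"w1.png",s=1.5)
o=observe();print(o["position"],o["tool_rot"].round(3)); print("cam",ray(w,256,192),w["fov_y"],w["k1"])
for n,P in dict(seat=(-.025,0,.1553),handle=(-.0627,-.115,.095),leftend=(-.025,.039,.1553),rightend=(-.025,-.039,.1553)).items(): print(n,proj(w,W(p,P))[0]*1.5)
E
```

```text
time_s: 1.8
position: [0.5799, -0.099, 0.3947]
tool_rot: [[0.047, -0.999, -0.001], [-0.999, -0.047, 0.0], [-0.0, 0.001, -1.0]]
ft_force: [-0.0, -0.4, -0.9]
grip_width: 0.0853
[ 0.57944521 -0.09952059  0.39469778] [[ 0.046 -0.999 -0.001]
 [-0.999 -0.046  0.   ]
 [-0.     0.001 -1.   ]]
cam (array([ 0.64650266, -0.09656025,  0.52283944]), array([-0.27443094, -0.00338455, -0.96160085])) 66.4739299649384 -0.06683986837744312
seat [336.58812211 292.67433069]
handle [456.09517972 311.31215421]
leftend [292.13881961 292.57811695]
rightend [381.25149297 292.76016746]
```

View pics/w1.png

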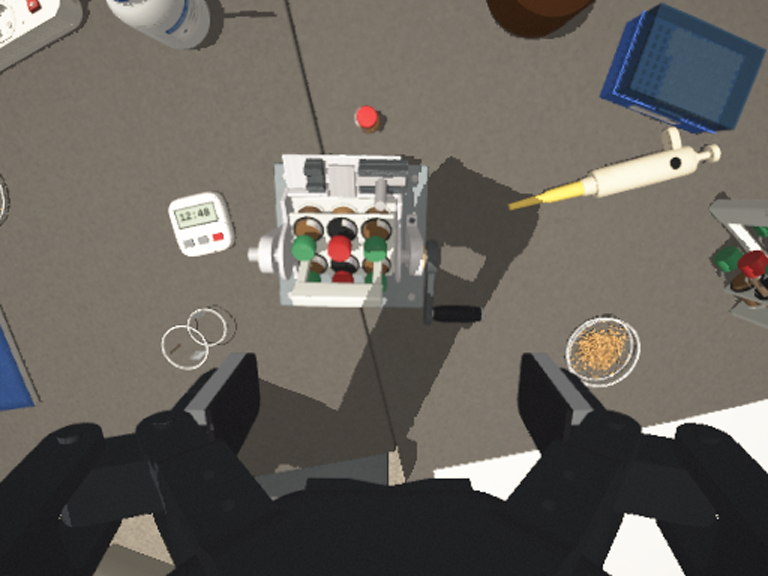

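The wrist picture confirms the fit: the bar centre (337,293) and handle (457,314) match the predictions. The knob appears at (381,180–208), with the bolt tongue around it at (385,172) and a clamp-like receiver at (315,175). I'll triangulate the knob tip.

Run:
```python
from h import *
import pickle
from fit import W,pa
p=pickle.load(open("p.pkl","rb"));a,_=pickle.load(open("c0.pkl","rb"))
w0=pickle.load(open("w1.pkl","rb"));w=get_image("wrist")
def loc(X):
    c,s=np.cos(p[2]),np.sin(p[2]);d=X-[p[0],p[1],.112]
    l=np.array([c*d[0]+s*d[1],-s*d[0]+c*d[1],d[2]])
    return l,np.array([.866*l[0]+.5*l[2],l[1],-.5*l[0]+.866*l[2]])
for wp,ap in (((381,202),(163,120)),((381,182),(148,143)),((381,206),(163,116))):
    X,e=tri(w0,np.array(wp)/1.5,a,pa(*ap));print(X.round(4),np.round(e,4),*[v.round(4) for v in loc(X)])
W_=cv2.resize(w["frame"][95:215,175:295,::-1],None,fx=5,fy=5,interpolation=cv2.INTER_CUBIC);cv2.imwrite("pics/w2.png",W_)
```

```text
[ 0.6148 -0.092   0.15  ] [0.0001 0.0001] [ 0.0527 -0.0389  0.038 ] [ 0.0647 -0.0389  0.0065]
[ 0.6296 -0.0913  0.1265] [0.0008 0.0008] [ 0.0675 -0.0389  0.0145] [ 0.0657 -0.0389 -0.0212]
[ 0.6131 -0.0916  0.1543] [0.0012 0.0012] [ 0.051  -0.0384  0.0423] [ 0.0653 -0.0384  0.0112]
```

View pics/w2.png

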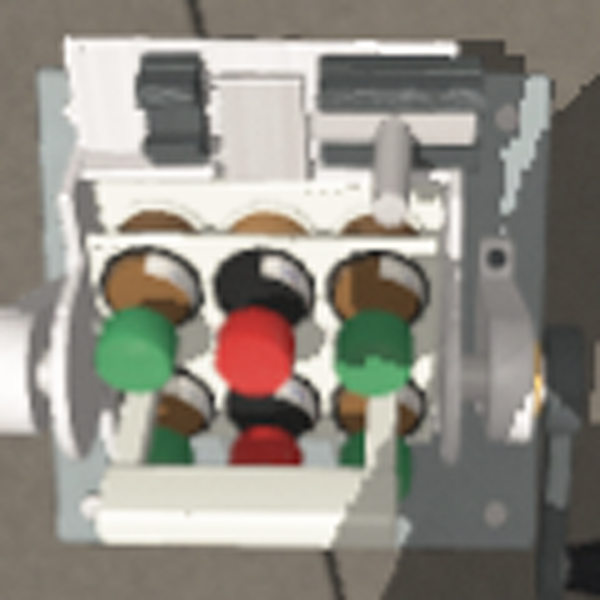

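```bash
python3 -m crank '[0,0,0,0.038,0.007,-0.02,45, 0,0,0,0,0,-0.04,45, 0,0,0,0,0,-0.04,45, 0,0,0,0,0,-0.04,45, 0,0,0,0,0,-0.03,45, 0,0,0,0,0,-0.03,45, 0,0,0,0,0,-0.02,45, 0,0,0,0,0,-0.02,45, 0,0,0,0,0,-0.007,45, 0,0,0,0,0,0,5, 0,0,0,0,0,0,5, 0,0,0,0,0,0,5, 0,0,0,0,0,0,5]' 20
```

```text
time_s: 3.2
position: [0.6177, -0.0911, 0.1494]
tool_rot: [[0.046, -0.999, 0.001], [-0.999, -0.046, 0.002], [-0.002, -0.001, -1.0]]
ft_force: [-0.6, 5.5, -0.6]
grip_width: 0.0093
```

```bash
python3 -m crank '[0,0,0,0,0.005,0,5, 0,0,0,0,0.005,0,5, 0,0,0,-0.001,0.005,0,5, 0,0,0,0,0.005,0,5, 0,0,0,0,0.005,0,5, 0,0,0,-0.001,0.003,0,5, 0,0,0,0,0.002,0,5, 0,0,0,0,0,0,5, 0,0,0,0,0,0,5]'
```

```text
time_s: 4.1
position: [0.6167, -0.0618, 0.149]
tool_rot: [[0.046, -0.999, 0.003], [-0.999, -0.046, 0.0], [-0.0, -0.003, -1.0]]
ft_force: [4.7, 1.7, 6.1]
grip_width: 0.0087
```

```bash
python3 -m crank '[0,0,0,0,0.002,0,5, 0,0,0,0,0.002,0,5, 0,0,0,0,0,0,5, 0,0,0,0,0,0,5]'
```

```text
time_s: 4.5
position: [0.6167, -0.0606, 0.1491]
tool_rot: [[0.045, -0.999, 0.003], [-0.999, -0.045, -0.004], [0.005, -0.003, -1.0]]
ft_force: [3.2, -10.2, 5.3]
grip_width: 0.009
```

```bash
python3 -m crank '[0,0,0,0,-0.003,0,45, 0,0,0,0,0,0,45, 0,0,0,0,0,0,45, 0,0,0,0,0,0.03,45, 0,0,0,0,0,0.04,100, 0,0,0,0,0,0.04,100, 0,0,0,-0.02,0,0.04,100, 0,0,0,-0.02,0,0.04,100, 0,0,0,0,0,0,100, 0,0,0,0,0,0,100]'
python3 - <<'E'
from h import *
w=get_image("wrist")
W_=cv2.resize(w["frame"][60:260,130:330,::-1],None,fx=3,fy=3,interpolation=cv2.INTER_CUBIC);cv2.imwrite("pics/w3.png",W_)
print(observe()["q"].round(1))
E
```

```text
time_s: 5.5
position: [0.5755, -0.0608, 0.3387]
tool_rot: [[0.046, -0.999, 0.001], [-0.999, -0.046, 0.0], [0.0, -0.001, -1.0]]
ft_force: [-0.4, -0.3, -1.6]
grip_width: 0.0854
[-17.8  22.4  58.5   0.   99.2  69.6]
```

View pics/w3.png

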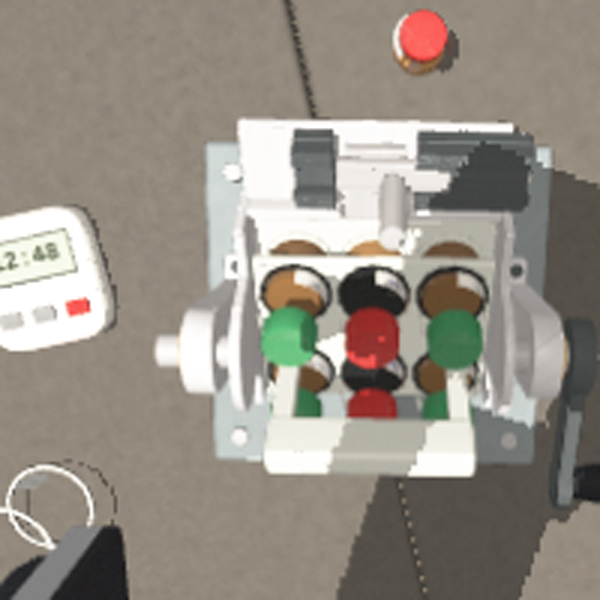

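The picture shows the bolt home: the knob is at the middle (395,205) and the tongue has passed over the lug into the keeper. Next I turn the tool for the bar.

```bash
python3 -m crank '[0,0,0.1428,-0.008,0,0,50, 0,0,0.1428,-0.008,0,0,50, 0,0,0.1428,-0.008,0,0,50, 0,0,0.1428,-0.008,0,0,50, 0,0,0.1428,-0.008,0,0,50, 0,0,0.1428,-0.008,0,0,50, 0,0,0.1428,-0.008,0,0,50, 0,0,0.1428,-0.008,0,0,50, 0,0,0.1428,-0.008,0,0,50, 0,0,0.1428,-0.008,0,0,50, 0,0,0.1428,-0.008,0,0,50, 0.006,-0.131,0,0,0,-0.02,50, 0.006,-0.131,0,0,0,-0.02,50, 0.006,-0.131,0,0,0,-0.02,50, 0.006,-0.131,0,0,0,-0.02,50, 0,0,0,0,0.002,-0.02,50, 0,0,0,0,0,0,50, 0,0,0,0,0,0,50]' 40
python3 - <<'E'
from h import *
import pickle
from fit import W
p=pickle.load(open("p.pkl","rb"))
o=observe();R=o["tool_rot"];print(o["position"],o["q"].round(1))
from scipy.spatial.transform import Rotation as Q
c,s=np.cos(p[2]),np.sin(p[2]);S=np.array([[c,-s,0],[s,c,0],[0,0,1]])
T=S@np.c_[[.866,0,.5],[0,-1,0],[.5,0,-.866]]
print("rot err",Q.from_matrix(T@R.T).as_rotvec().round(4)); t=W(p,(-.025,0,.1553))+.003*T[:,2];print("target TCP",t,"delta",t-o["position"])
w=get_image("wrist");save(w,"w4.png",s=1.5);print(proj(w,W(p,(-.025,0,.1553)))*1.5)
E
```

```text
time_s: 7.35
position: [0.4881, -0.0592, 0.238]
tool_rot: [[0.865, 0.046, 0.499], [0.039, -0.999, 0.024], [0.499, -0.001, -0.866]]
ft_force: [-0.4, 0.0, 0.0]
grip_width: 0.0428
[ 0.48813866 -0.05923992  0.23800702] [-28.4   6.2 103.5  21.   46.  -42.5]
rot err [-0.0009 -0.0007  0.0001]
target TCP [ 0.53688041 -0.05662728  0.152702  ] delta [ 0.04874175  0.00261264 -0.08530502]
[[389.19048132 293.52620638]]
```

View pics/w4.png

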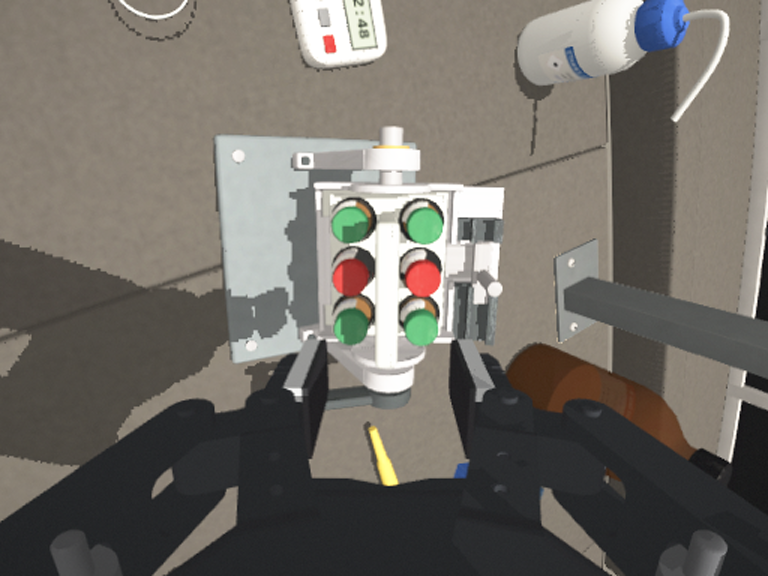

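The bar is at column 387, centred between the jaws. I descend along the lean and grip.

```bash
python3 -m crank '[0,0,0,0.0098,0.0005,-0.017,50, 0,0,0,0.0098,0.0005,-0.017,50, 0,0,0,0.0098,0.0005,-0.017,50, 0,0,0,0.0098,0.0005,-0.017,50, 0,0,0,0.0098,0.0005,-0.017,50, 0,0,0,0,0,0,50, 0,0,0,0,0,0,5, 0,0,0,0,0,0,5, 0,0,0,0,0,0,5, 0,0,0,0,0,0,5, 0,0,0,0,0,0,5]' 40
```

```text
time_s: 8.5
position: [0.5367, -0.0567, 0.1543]
tool_rot: [[0.864, 0.046, 0.501], [0.04, -0.999, 0.022], [0.502, 0.001, -0.865]]
ft_force: [-5.3, -0.5, 6.0]
grip_width: 0.0112
```

```bash
python3 -m crank '[0,0,0,-0.0005,0,0.00087,5, 0,0,0,-0.0005,0,0.00087,5, 0,0,0,-0.0005,0,0.00087,5, 0,0,0,0,0,0,5, 0,0,0,0,0,0,5]'
```

```text
time_s: 9.0
position: [0.5352, -0.0567, 0.1558]
tool_rot: [[0.865, 0.046, 0.5], [0.04, -0.999, 0.023], [0.5, -0.0, -0.866]]
ft_force: [-0.0, -1.1, -4.3]
grip_width: 0.0112
```

```bash
python3 -m crank '[0,0,0,-0.0005,0,0.00087,5, 0,0,0,-0.0005,0,0.00087,5, 0,0,0,0,0,0,5, 0,0,0,0,0,0,5]'
```

```text
time_s: 9.4
position: [0.5345, -0.0567, 0.1558]
tool_rot: [[0.866, 0.045, 0.498], [0.039, -0.999, 0.024], [0.499, -0.001, -0.867]]
ft_force: [17.2, 0.9, -26.0]
grip_width: 0.0113
```

Force is about 31 N, above the 12–20 N wanted but below the limit. I ease back by 0.8 mm.

```bash
python3 -m crank '[0,0,0,0.0004,0,-0.0007,5, 0,0,0,0,0,0,5, 0,0,0,0,0,0,5, 0,0,0,0,0,0,5]'
```

```text
time_s: 9.8
position: [0.5345, -0.0566, 0.1558]
tool_rot: [[0.866, 0.046, 0.499], [0.039, -0.999, 0.024], [0.499, -0.001, -0.867]]
ft_force: [9.3, -0.4, -18.7]
grip_width: 0.0113
```

```bash
python3 -m crank '[0,0,0,0.0007,0,-0.0012,5, 0,0,0,0,0,0,50, 0,0,0,0,0,0,50, 0,0,0,0,0,0,50, 0,0,0,-0.01,-0.0005,0.0173,50, 0,0,0,-0.01,-0.0005,0.0173,50, 0,0,0,-0.01,-0.0005,0.0173,50, 0,0,0,-0.01,-0.0005,0.0173,50, 0,0,0,-0.01,-0.0005,0.0173,50, -0.006,0.131,0,0,-0.03,0,50, -0.006,0.131,0,0.01,-0.03,0,50, -0.006,0.131,0,0.01,-0.03,0,50, -0.006,0.131,0,0,-0.03,0,50, 0,0,0,0,0,0,50, 0,0,0,0,0,0,50]'
python3 - <<'E'
from h import *
import pickle
from fit import W
p=pickle.load(open("p.pkl","rb"));o=observe();print(o["position"],o["q"].round(1),o["tool_rot"].round(3))
w=get_image("wrist");save(w,"w5.png",s=1.5);print(proj(w,W(p,(-.0627,-.115,.095)))*1.5,W(p,(-.0627,-.12,.09))-o["position"])
E
```

```text
time_s: 11.3
position: [0.5056, -0.1792, 0.2419]
tool_rot: [[0.999, 0.045, 0.001], [0.045, -0.999, 0.001], [0.001, -0.001, -1.0]]
ft_force: [0.1, 0.9, 0.9]
grip_width: 0.0428
[ 0.50558665 -0.1792111   0.24188925] [-32.2  20.6  76.9   0.1  82.5 -34.8] [[ 0.999  0.045  0.001]
 [ 0.045 -0.999  0.001]
 [ 0.001 -0.001 -1.   ]]
[[385.657058   262.16990213]] [-0.00232523  0.00090225 -0.15188925]
```

View pics/w5.png

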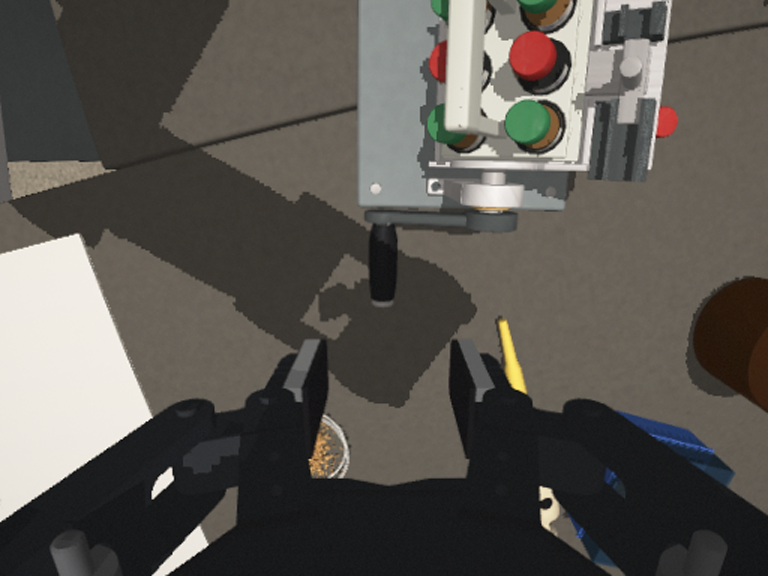

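The handle is at (383,262), about 2 mm nearer the operator than predicted. I grip it there.

```bash
python3 -m crank '[0,0,0,-0.004,0.001,-0.022,50, 0,0,0,0,0,-0.03,50, 0,0,0,0,0,-0.03,50, 0,0,0,0,0,-0.03,50, 0,0,0,0,0,-0.02,50, 0,0,0,0,0,-0.02,50, 0,0,0,0,0,0,50, 0,0,0,0,0,0,15, 0,0,0,0,0,0,15, 0,0,0,0,0,0,15, 0,0,0,0,0,0,15]' 40
python3 - <<'E'
import numpy as np,pickle
p=pickle.load(open("p.pkl","rb"))
# path increments: handle angle th from loading; a0: (-62.7,-17)
r=.065;a0=np.arctan2(.017,.0627)
f=lambda t:np.array([-r*np.cos(t-a0),r*np.sin(t-a0)])
ths=np.radians(np.arange(0,214.1,5.5)); P=np.array([f(t) for t in ths])
print(len(ths)); print((np.diff(P,axis=0)*1000).round(1).tolist())
E
```

```text
time_s: 12.45
position: [0.502, -0.1781, 0.0917]
tool_rot: [[0.999, 0.046, 0.003], [0.046, -0.999, -0.001], [0.003, 0.001, -1.0]]
ft_force: [-0.1, 3.4, 8.3]
grip_width: 0.0164
39
[[-1.3, 6.1], [-0.8, 6.2], [-0.2, 6.2], [0.4, 6.2], [1.0, 6.2], [1.6, 6.0], [2.2, 5.8], [2.7, 5.6], [3.3, 5.3], [3.8, 5.0], [4.2, 4.6], [4.6, 4.2], [5.0, 3.7], [5.4, 3.2], [5.6, 2.7], [5.9, 2.1], [6.0, 1.6], [6.2, 1.0], [6.2, 0.4], [6.2, -0.2], [6.2, -0.8], [6.1, -1.4], [5.9, -2.0], [5.7, -2.5], [5.4, -3.1], [5.1, -3.6], [4.7, -4.1], [4.3, -4.5], [3.9, -4.9], [3.4, -5.2], [2.9, -5.5], [2.3, -5.8], [1.8, -6.0], [1.2, -6.1], [0.6, -6.2], [-0.0, -6.2], [-0.6, -6.2], [-1.2, -6.1]]
```

```bash
python3 -m crank '[0,0,0,-0.0013,0,0.0061,15, 0,0,0,-0.0008,0,0.0062,15, 0,0,0,-0.0002,0,0.0062,15, 0,0,0,0.0004,0,0.0062,15, 0,0,0,0.001,0,0.0062,15, 0,0,0,0,0,0,15]'
```

```text
time_s: 13.05
position: [0.5012, -0.1781, 0.1219]
tool_rot: [[0.999, 0.046, 0.002], [0.046, -0.999, -0.0], [0.002, 0.0, -1.0]]
ft_force: [4.1, 2.7, 2.8]
grip_width: 0.0167
```

```bash
python3 -m crank '[0,0,0,0.0016,0,0.006,15, 0,0,0,0.0022,0.0001,0.0058,15, 0,0,0,0.0027,0.0001,0.0056,15, 0,0,0,0.0033,0.0002,0.0053,15, 0,0,0,0.0038,0.0002,0.005,15, 0,0,0,0.0042,0.0002,0.0046,15, 0,0,0,0.0046,0.0002,0.0042,15, 0,0,0,0.005,0.0002,0.0037,15, 0,0,0,0.0054,0.0002,0.0032,15, 0,0,0,0.0056,0.0003,0.0027,15, 0,0,0,0.0059,0.0003,0.0021,15, 0,0,0,0.006,0.0003,0.0016,15, 0,0,0,0,0,0,15]'
```

```text
time_s: 14.35
position: [0.5506, -0.1766, 0.1719]
tool_rot: [[0.999, 0.046, -0.001], [0.046, -0.999, -0.002], [-0.001, 0.002, -1.0]]
ft_force: [-6.0, -4.4, -0.5]
grip_width: 0.0163
```

```bash
python3 -m crank '[0,0,0,0.0062,0.0003,0.001,15, 0,0,0,0.0062,0.0003,0.0004,15, 0,0,0,0.0062,0.0003,-0.0002,15, 0,0,0,0.0062,0.0003,-0.0008,15, 0,0,0,0.0061,0.0003,-0.0014,15, 0,0,0,0.0059,0.0003,-0.002,15, 0,0,0,0.0057,0.0003,-0.0025,15, 0,0,0,0.0054,0.0002,-0.0031,15, 0,0,0,0.0051,0.0002,-0.0036,15, 0,0,0,0.0047,0.0002,-0.0041,15, 0,0,0,0.0043,0.0002,-0.0045,15, 0,0,0,0.0039,0.0002,-0.0049,15, 0,0,0,0,0,0,15]'
```

```text
time_s: 15.65
position: [0.6172, -0.1745, 0.1472]
tool_rot: [[0.999, 0.045, 0.002], [0.045, -0.999, -0.004], [0.002, 0.004, -1.0]]
ft_force: [-3.2, -7.1, -0.2]
grip_width: 0.0163
```

```bash
python3 -m crank '[0,0,0,0.0034,0.0002,-0.0052,15, 0,0,0,0.0029,0.0001,-0.0055,15, 0,0,0,0.0023,0.0001,-0.0058,15, 0,0,0,0.0018,0.0001,-0.006,15, 0,0,0,0.0012,0,-0.0061,15, 0,0,0,0.0006,0,-0.0062,15, 0,0,0,0,0,-0.0062,15, 0,0,0,-0.0006,0,-0.0062,15, 0,0,0,-0.0012,0,-0.0061,15, 0,0,0,0,0,0,15, 0,0,0,0,0,0,15]'
```

```text
time_s: 16.75
position: [0.6283, -0.1742, 0.0944]
tool_rot: [[0.999, 0.045, 0.004], [0.045, -0.999, -0.004], [0.004, 0.004, -1.0]]
ft_force: [-1.6, -7.3, 2.8]
grip_width: 0.0165
```

```bash
python3 -m crank '[0,0,0,-0.0008,0,-0.002,15, 0,0,0,-0.0008,0,-0.002,15, 0,0,0,0,0,0,15, 0,0,0,0,0,0,15]'
```

```text
time_s: 17.15
position: [0.6276, -0.1742, 0.0915]
tool_rot: [[0.999, 0.045, 0.007], [0.045, -0.999, -0.005], [0.007, 0.005, -1.0]]
ft_force: [-0.1, -6.2, 8.1]
grip_width: 0.0162
```

```bash
python3 -m crank '[0,0,0,-0.0004,0,-0.0015,15, 0,0,0,-0.0004,0,-0.0015,15, 0,0,0,0,0,0,15, 0,0,0,0,0,0,15]'
```

```text
time_s: 17.55
position: [0.6277, -0.1743, 0.091]
tool_rot: [[0.999, 0.045, 0.011], [0.046, -0.999, -0.006], [0.011, 0.007, -1.0]]
ft_force: [-2.2, -3.7, 22.1]
grip_width: 0.0166
```

It is at the far stop: force has risen to 22 N with no motion. I unload, release and lift away.

```bash
python3 -m crank '[0,0,0,0.0004,0,0.003,15, 0,0,0,0,0,0,45, 0,0,0,0,0,0,45, 0,0,0,0,0,0,45, 0,0,0,0,0,0.02,45, 0,0,0,0,0,0.04,45, 0,0,0,0,0,0.04,45, 0,0,0,0,-0.02,0.04,45, 0,0,0,-0.03,-0.03,0.02,45, 0,0,0,-0.03,-0.03,0.01,45, 0,0,0,-0.03,-0.03,0,45, 0,0,0,0,0,0,45, 0,0,0,0,0,0,45, 0,0,0,0,0,0,45]'
python3 - <<'E'
from h import *
import pickle
from fit import W
p=pickle.load(open("p.pkl","rb"))
a=get_image("scene");b=get_image("side")
for c,o in((a,0),(b,1)):
  for t in (3.5,3.665): 
    th=t-np.arctan2(.017,.0627); print(o,t,proj(c,W(p,(-.065*np.cos(th),-.115,.112+.065*np.sin(th))))[0])
A=cv2.resize(a["frame"][140:280,195:335,::-1],None,fx=2.85,fy=2.85,interpolation=cv2.INTER_CUBIC)
B=cv2.resize(b["frame"][145:285,185:325,::-1],None,fx=2.85,fy=2.85,interpolation=cv2.INTER_CUBIC)
cv2.imwrite("pics/end.png",np.hstack([A,B]))
E
```

```text
time_s: 18.95
position: [0.5356, -0.2816, 0.2578]
tool_rot: [[0.999, 0.047, -0.0], [0.047, -0.999, 0.001], [-0.0, -0.001, -1.0]]
ft_force: [0.2, 0.2, 1.1]
grip_width: 0.0386
0 3.5 [257.36035128 178.42728101]
0 3.665 [257.88965735 180.99228175]
1 3.5 [278.68060487 208.14877978]
1 3.665 [278.10876873 210.79639753]
```

View pics/end.png

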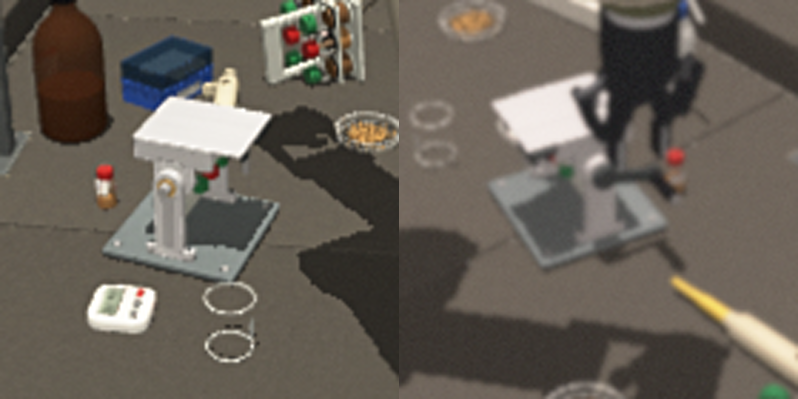

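The final crops show the cradle floor level on top and the vials hanging below. The crank handle is behind the post at (655,182), close to the far-stop prediction, and the surrounding things are standing in place. I'm handing in.

```bash
python3 -c "
from rig import *
print(close_job())"
```

```text
the job is handed in; nothing more can be done
None
```

I slid the bolt home, proved it with a pull on the carrier handle, then cranked the cradle over to its far stop. I released the crank, lifted clear and handed the job in at about 19 s of the 66 s allowed. No verdict was reported.

- **Bolt:** it travelled about 30 mm and came up against its stop at about 10 N. The wrist picture showed the tongue across the lug.
- **Pull:** it peaked at about 31 N at the wrist, above the 12–20 N asked but under the 45 N limit. I eased it to about 20 N and held; the carrier took up its roughly 2 mm of play and moved no further. I could not measure the force on the lug itself.
- **Turn:** I stepped the crank at about 1 rad/s. At the far end the force rose to 22 N with almost no further motion, and the handle was back at its starting height, as expected at 210 degrees.
- **Final pictures:** the cradle is upside down with the carrier in it, and the things round it that were in view look in place. The bolt is hidden in these views, so I could not see it again after the turn. The handle sat about 2–3 pixels from its far-stop prediction in the side view, which is within the blur.

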